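# Hold the hidden bolt head while the nut runs tight

## Task

The nut runner lying in its cradle is turning the nut on the near side of the upright steel bracket, but the bolt only spins round with it: reach down into the narrow gap between the bracket and the block heater, grip the hidden hexagonal bolt head and hold it from turning until the nut is fully tight and the runner stalls. Finish still gripping the head against the stalled runner (do not let go), and leave the other things on the bench where they are.

Things in the scene. Friction and masses are not known exactly. Their poses are not given: they have to be found in the camera images.
- unit: Fixed fixture that does not move: aluminium base plate 440 x 200 x 10 mm with nut runner, bracket and block heater in a row along its x. Origin on the bench surface under the bolt axis, at the bracket's rear face; x from runner to heater (roughly away from the robot), y along the bracket, z up. Runner and socket lie in front of the bracket (from x = -170 mm), below 115 mm.
- bracket_top (a point): Middle of the top edge of the bracket's rear face: unit frame (0, 0, 117) mm. The bracket is an upright steel plate 6 mm thick (x from -6 to 0), 150 mm wide. Axes parallel to the unit's.
- heater_edge (a point): Middle of the heater's top front edge, which bounds the gap: unit frame (48, 0, 100) mm. White case from x = 48 to 238 mm, 190 mm wide; aluminium tube block on it from x = 80 to 220, top at 113 mm. The gap is thus 48 mm in x, open above and at both ends in y, its floor 10 mm above the bench. Axes parallel to the unit's.
- bolt_axis (a point): Fixed point at the centre of the bolt head, on the bolt axis: unit frame (24, 0, 85) mm, in the middle of the gap. Axes parallel to the unit's.
- head: Hexagonal steel bolt head, 22 mm across flats, 25 across corners, 14 thick (17 to 31 mm behind the bracket); an 18 mm sleeve joins it to the bracket. Origin at its centre, 85 mm above the bench; turns about its x, the unit's x. Free for 60 mm either side in y. Fingers coming straight down and closing along the unit's y grip it; its flats settle against them; a 20 N grip is enough.
- spindle (a joint): Angle of the runner's spindle with socket and nut, rad, growing without end: about 0.75 rad/s with the bolt spinning along, 0.45 while the bolt is held; it stalls (stops, pushing with 0.15 N m) once the nut is tight and the head held. A small pin on the socket, between runner and bracket, shows it turning.
- bolt (a joint): How far the nut has been run up on the bolt, rad: starts at 0 to 0.8, grows only while the head is held from turning (thread drag 0.06 N m), and stops at 2.5, where the nut is fully tight. From gripping to tight takes 3.5 to 7 s.
- beaker: Bystander, to be left alone: open glass beaker, 68 mm wide, 85 mm tall. Origin at the centre of its underside.
- reagent: Bystander, to be left alone: amber glass jar with lid, 64 mm wide, 120 mm tall. Origin at the centre of its underside.
- tipbox: Bystander, to be left alone: closed pipette-tip box, 120 x 80 x 55 mm. Origin at the centre of its underside.
- driver: Bystander, to be left alone: screwdriver lying on the bench. Origin under its length, long axis x.
- tuberack: Bystander, to be left alone: low open tube rack, 100 x 60 x 45 mm. Origin at the centre of its underside.
- spanner: Bystander, to be left alone: open-ended spanner lying on the bench. Origin under its length, long axis x.
- wash: Bystander, to be left alone: white plastic bottle with cap, 60 mm wide, 150 mm tall. Origin at the centre of its underside.

How it is judged (in metres and radians):
On the way, in this order (a step that is already met when the one before it is completed fails the run):
1. the bolt head is gripped between the fingers (contact force between the fingers and head above 5 N and distance between the grasp point and head below 0.025 m), for 0.3 s.
2. the nut has been run fully tight while the head is gripped (all of step 1 and value of joint bolt above 2.4 rad), for 0.2 s.
At the end, for the whole second after the job is handed in: The nut is tight (bolt joint above 2.4 of 2.5 rad), the robot still grips the bolt head (more than 5 N between fingers and head, the point between the pads within 25 mm of the head's centre), and the runner is stalled by that hold (spindle slower than 0.06 rad/s) (all of step 2 and velocity of joint spindle between -0.06 and 0.06 rad/s); the arm keeps its last pose, push and grip.
It fails at once if a bystander is pushed more than 30 mm from its place (distance of any of beaker, reagent, tipbox, driver, tuberack, spanner, wash from where it was at the start of the episode above 0.03 m).
It also fails if it takes over 38 s, if anything falls off the work surface, if the arm or the gripper's body presses on something with over 40 N, if the wrist force passes 120 N, or if a joint passes its speed limit or range.

## Robot

A 6-joint arm with a two-finger parallel gripper is mounted at the origin on the work surface. World frame = base frame: x ahead of the robot, y to its left, z up, the work surface at z = 0. Lengths are in mm, angles in rad, forces in N, time in s.
With the tool pointing down it reaches from about 350 to 775 mm from the base axis. Payload 7.3 kg.
Tool frame: the origin (TCP) lies midway between the tips of the shut fingers; the grasp point (between the pads) lies 19 mm behind it (grasp_offset is the z of the grasp point in the tool frame, in mm); z points along the fingers, y is the direction in which the jaws open and shut (so a half turn about z gives the same grasp; the last joint's range is limited). The gripper opens to 92 mm and grips with 3 to 60 N. Pads are 19 mm wide; open, the fingers measure 130 mm over their backs; the gripper's body (75 mm by 190 mm) begins 47 mm behind the grasp point.
Start: joints at [-1.377, 0.342, 1.524, -0, 1.275, -0.146], TCP at [175.005, -494.993, 226.741] pointing down, gripper open.
Joint ranges: [-2.53, 2.53], [-0.77, 2.02], [0.04, 2.7], [-1, 4.14], [0.28, 2.66], [-3.11, 3.11]. Speed limits (rad/s): [2.57, 2.57, 3.14, 3.14, 3.14, 3.14].

## Interface

Orientations are given as [roll, pitch, yaw] about the fixed x, y, z axes, in that order (R = Rz(yaw) Ry(pitch) Rx(roll)).
In Python, from plant import get_obs, capture, camera_model, close_job, boxes_of, regions_of, place_of, grasp_offset gives the robot as it stands. The module is installed in compiled form; this text tells all that it offers.
- The arm moves only by the tool send_rows, never from a script. Its argument "targets" is a list that holds one entry, the list of rows, each a list of 7 numbers: the turn, a rotation vector about the tool's x, y, z in degrees, then the shift along the tool's x, y, z in mm, then the closure, from -1 (fully open) to 1 (shut). A call has 1 to 5 rows; each row is the pose to reach, as a shift and turn from the pose commanded when the call began, along the tool's axes at that moment; what a row does not reach only later rows make up. A row lasts 1/12 s, in which the tool goes at most 41.7 mm and 7.16 degrees, less where a joint would pass 70% of its speed; a pose out of reach is approached as far as the arm can. A call with a gripper value outside its range is refused whole. The fingers move at their own pace and stop on an object; the grip force is fixed at half the most. Time passes only in rows, so rows that repeat a pose let the fingers close. It gives the time, the measured TCP pose, the force and the opening at its end, in the units of the state.
- get_obs(): the state, without advancing time (a new reading comes with each control period).
- capture(name): name is "scene" or "top" or "wrist"; returns the picture (480x640x3 uint8, red, green, blue); there is no depth.
- camera_model(name): a dict with "K" (3x3 intrinsics, pixels), "k1" (the pictures are not rectified: a ray, as slopes to the right and down, at radius r is drawn at 1 + k1 r^2 times it, then the intrinsics apply), "world_to_cam" (4x4, takes a point from world to camera coordinates). Camera axes: x right, y up, looking along -z (the intrinsics and any distortion apply to the point x, -y, -z); pixel columns grow to the right and rows downward; lengths in mm; the calibration is good to about 2 mm. A picture is of the moment at which its call begins: read the wrist's pose just before it. camera_model takes no time and is no camera call; for the wrist camera it gives the pose at the moment of the call.
- close_job(): hands the job in, once; it reports no verdict.
Trained networks look in the newest picture that a camera, given by its name, has taken for a name from the list of things; names that differ only in an ending like _2 or _b are one class to them, and where a whole thing is asked for, a point or a joint stands for the part that bears it (a point fixed in the world has none). Each returns a list of dicts, best first, with "conf" (0 to 1); they miss things now and then, are a little off and sometimes report something else, mostly with a low value. They report only what shows in the picture. A call takes as long as a camera call.
- boxes_of(label, camera): "location" ([row, column] in pixels, amid what is visible of it).
- regions_of(label, camera): "region" (480x640 bool, what is visible of it) and "location" ([row, column] in pixels, amid what is visible of it).
- place_of(label, camera): "location" ([row, column] in pixels: a listed point, or the origin of a listed thing).
The state is a dict: "time": time; "joint_positions": joint angles; "dq": joint speeds; "tau": joint torques, N m; "tool_pos": TCP position; "tcp_rot": TCP orientation; "contact_force": force on the tool from outside, world axes, zero at the start; "moment": the same for the moment, N m; "grip_width": finger opening in mm.
Only numpy, scipy, OpenCV 4.12 (cv2) and the standard library are available. Lean on these libraries where they do the work, as an engineer would, in place of code of your own. Each camera call takes 0.05 s, during which the arm holds its last target.

## Working session

There is one attempt and no reset: what is moved stays moved. The work goes in short steps, Python scripts to look and compute and a tool call to move; the robot and the scene stay as the last step left them, time stands still between calls to the robot, and variables do not carry over. Pictures are saved under pics/ and viewed, and the job is handed in when it is done.

Besides the shell and the picture viewer there is one more tool, called after "Call:" as a command line: name --argument value ..., lists and objects as JSON in quotes. send_rows: Moves the arm, as the interface text tells. Its arguments: {"type":"object","properties":{"targets":{"type":"array","items":{"type":"array","items":{"type":"array","items":{"type":"number"}}}}},"required":["targets"]}

```bash
mkdir -p pics; cat > h.py <<'E'
import numpy as np, cv2
from plant import *
def save(n,f): 
    im=capture(n); cv2.imwrite('pics/'+f,im[:,:,::-1]); return im
def ray(m,rc):
    K=np.array(m['K']);k1=m['k1'];W=np.array(m['world_to_cam'])
    v=np.array([(rc[1]-K[0,2])/K[0,0],(rc[0]-K[1,2])/K[1,1]])
    u=v.copy()
    for _ in range(30): u=v/(1+k1*(u@u))
    d=W[:3,:3].T@np.array([u[0],-u[1],-1]); c=-W[:3,:3].T@W[:3,3]
    return c,d
def atz(m,rc,z):
    c,d=ray(m,rc); return c+d*(z-c[2])/d[2]
def proj(m,p):
    K=np.array(m['K']);W=np.array(m['world_to_cam']);q=W[:3,:3]@p+W[:3,3]
    u=np.array([q[0],-q[1]])/-q[2]; u=u*(1+m['k1']*(u@u)); return np.array([K[1,1]*u[1]+K[1,2],K[0,0]*u[0]+K[0,2]])
E
python3 - <<'E'
from h import *
print(get_obs()); print(grasp_offset)
Z=dict(bracket_top=117,heater_edge=100,bolt_axis=85,unit=0)
for n in ['scene','top']:
    save(n,n+'1.png'); m=camera_model(n)
    print(n,ray(m,[240,320]))
    for l in Z:
        for r in place_of(l,n)[:2]: print(l,round(r['conf'],2),np.round(r['location'],1),atz(m,r['location'],Z[l]).round(1))
print(get_obs()['time'])
E
```

```text
{'time': 0.0, 'joint_positions': array([-1.37698284e+00,  3.42726189e-01,  1.52499074e+00,  3.13906275e-05,
        1.27538997e+00, -1.46054609e-01]), 'dq': array([-0.00201504, -0.00011466, -0.00054938, -0.00143507,  0.00100186,
        0.00123327]), 'tau': array([ 4.81965380e-04, -4.31234729e+01, -2.44219548e+01,  7.16570509e-02,
        5.58310084e-02, -1.18503563e-04]), 'tool_pos': array([ 174.94235552, -494.58028399,  226.05233167]), 'tcp_rot': array([-3.1400989e+00, -2.5007372e-04,  3.3985875e-01]), 'contact_force': array([ 0.11781572, -0.35511035,  0.32836657]), 'moment': array([0.03028021, 0.00648697, 0.02117626]), 'grip_width': 91.6381739305415}
-18.8
scene (array([1130.81961321, -442.64593999, 1323.32241736]), array([-0.3855148 ,  0.33752148, -0.85905111]))
bracket_top 0.77 [220.5 293.1] [491.1  10.5 117. ]
heater_edge 0.59 [241.  298.2] [546.6 -13.3 100. ]
bolt_axis 0.98 [231.4 296.7] [510.8   8.1  85. ]
bolt_axis 0.37 [285.4 241.8] [ 557.9 -215.8   85. ]
unit 0.85 [243.6 296.1] [502.3  11.    0. ]
top (array([ 397.92137558,   31.98543752, 1081.67607092]), array([ 1.20035261e-01, -2.03259396e-04, -9.93001389e-01]))
bracket_top 0.72 [322.7 372.8] [335.7 -87.9 117. ]
bracket_top 0.58 [251.4 332.4] [489.7   3.6 117. ]
heater_edge 0.85 [232.9 339.3] [533.9 -11.7 100. ]
bolt_axis 0.76 [240.6 334.5] [517.8  -1.6  85. ]
unit 0.63 [252.7 332.7] [497.6  -0.6   0. ]
0.5
```

View pics/top1.png

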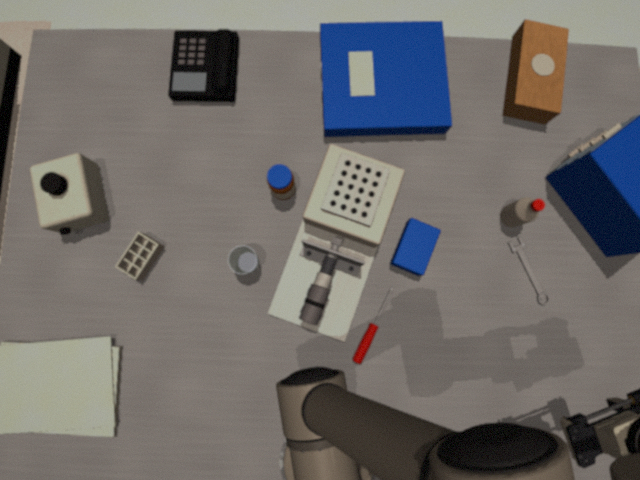

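View pics/scene1.png

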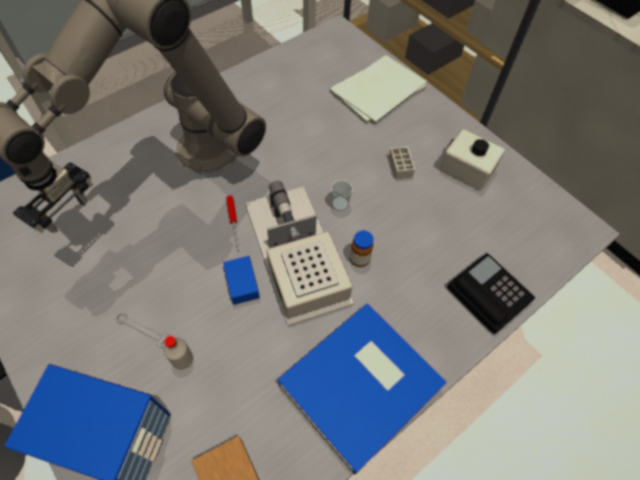

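The unit sits near (495, 5), turned about -20° in yaw; the beaker stands to its left and the tip box to its right. Next I'll zoom in to refine the pose.

```bash
python3 - <<'E'
import cv2
im=cv2.imread('pics/top1.png'); c=cv2.resize(im[140:345,255:415],None,fx=3.5,fy=3.5*.82,interpolation=cv2.INTER_CUBIC)
c=cv2.resize(im[140:340,255:415],(480,600),interpolation=cv2.INTER_CUBIC); cv2.imwrite('pics/top1z.png',c)
im=cv2.imread('pics/scene1.png'); c=cv2.resize(im[170:325,235:365],(503,600),interpolation=cv2.INTER_CUBIC); cv2.imwrite('pics/scene1z.png',c)
E
```

```text
(no output)
```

View pics/top1z.png

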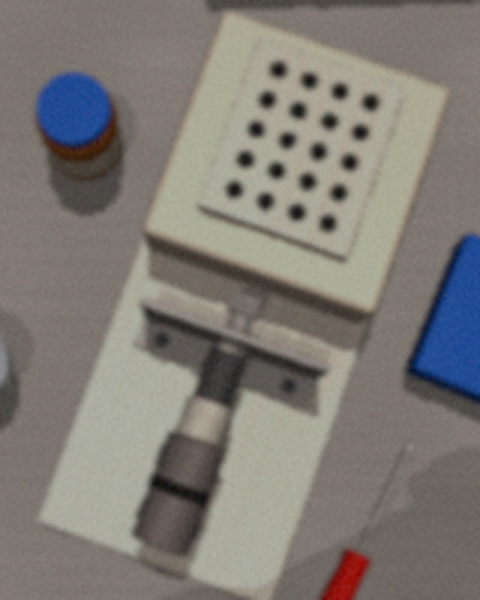

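View pics/scene1z.png

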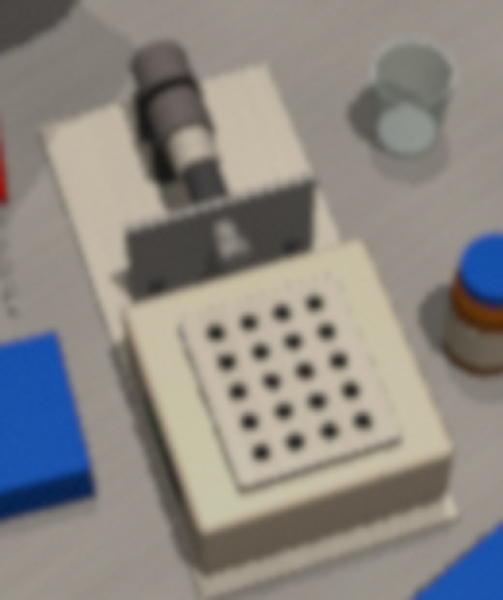

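```bash
cat > fit.py <<'E'
from h import *
from scipy.optimize import least_squares
T=[(48,95,100,148,232),(48,-95,100,375,310),(238,95,100,228,12),(238,-95,100,447,90),(0,75,117,145,298),(0,-75,117,327,365)]
S=[(48,-95,100,127,315),(48,95,100,360,243),(238,95,100,452,450),(238,-95,100,205,528),(0,-75,117,130,232),(0,75,117,315,182)]
mt,ms=camera_model('top'),camera_model('scene')
O=[(mt,t[:3],(140+t[4]/3,255+t[3]/3)) for t in T]
O2=[(ms,t[:3],(170+t[4]/3.871,235+t[3]/3.869)) for t in S]
def W(p,u): c,s=np.cos(p[2]),np.sin(p[2]); return np.array([p[0]+c*u[0]-s*u[1],p[1]+s*u[0]+c*u[1],u[2]])
if __name__=='__main__':
  for o in (O,O2,O+O2):
    r=least_squares(lambda p:np.concatenate([proj(m,W(p,u))-np.array(q) for m,u,q in o]),[492,7,-.3],x_scale=[10,10,.1],loss='soft_l1')
    print(r.x.round(3),np.degrees(r.x[2]).round(2),'head',W(r.x,(24,0,85)).round(1)); print(r.fun.reshape(-1,2).round(1).tolist())
  print(get_obs()['tcp_rot'])
E
python3 fit.py
```

```text
[ 4.9177e+02 -2.9500e-01 -3.2500e-01] -18.62 head [514.5  -8.   85. ]
[[0.0, -2.4], [2.4, 0.4], [-1.5, -0.9], [-0.4, 2.7], [-0.3, -0.8], [0.4, 2.0]]
[ 4.97739e+02  3.12300e+00 -3.16000e-01] -18.08 head [520.6  -4.3  85. ]
[[-1.8, -1.7], [-2.2, 1.0], [0.6, 2.3], [2.3, -0.5], [0.8, -1.2], [-0.9, 0.5]]
[ 4.93548e+02  1.56800e+00 -3.22000e-01] -18.45 head [516.3  -6.   85. ]
[[-0.7, -3.3], [1.5, -0.4], [-2.2, -2.0], [-1.3, 1.6], [-1.0, -1.7], [-0.5, 1.2], [-2.7, -3.2], [-2.7, -0.4], [0.1, 0.5], [1.4, -2.5], [-0.0, -2.5], [-1.4, -0.7]]
[ 3.14159042e+00 -1.19769832e-05  3.39808417e-01]
```

```bash
cat >> h.py <<'E'
from scipy.spatial.transform import Rotation as Rn
def go(p,yaw):
    o=get_obs(); R=Rn.from_euler('xyz',o['tcp_rot']); G=Rn.from_euler('xyz',[np.pi,0,yaw])
    print('shift',R.inv().apply(np.array(p)-o['tool_pos']).round(1),'turn',np.degrees((R.inv()*G).as_rotvec()).round(2),'t',round(o['time'],2),'q',o['joint_positions'].round(2))
E
python3 -c "
from h import *
go([516,-6,240],-.322)
m=camera_model('wrist');print(ray(m,[240,320]),m['K'])"
```

```text
shift [ 484.5 -347.3  -13.3] turn [-0.   -0.   37.92] t 0.5 q [-1.38  0.34  1.52  0.    1.28 -0.15]
(array([ 244.27352029, -470.58049865,  384.82135805]), array([-0.25114458, -0.10403845, -0.96246281])) [[404.7577189    0.         313.8400331 ]
 [  0.         404.7577189  240.32249083]
 [  0.           0.           1.        ]]
```

Call:
send_rows --targets '[[[0,0,7,32,-23,-2,-1],[0,0,14,64,-46,-4,-1],[0,0,21,96,-69,-8,-1],[0,0,28,128,-92,-11,-1],[0,0,35,160,-115,-13,-1]]]'

```text
time: 0.92
tool_pos: [284.5, -337.5, 239.8]
tcp_rot: [3.141, -0.001, -0.249]
contact_force: [1.1, -0.9, -0.2]
grip_width: 91.9
```

```bash
python3 -c "
from h import *
go([516,-6,240],-.322)"
```

```text
shift [ 1.426e+02 -3.784e+02 -3.000e-01] turn [ 0.03 -0.04  4.17] t 0.92 q [-1.04  0.18  1.71  0.    1.25  0.78]
```

Call:
send_rows --targets '[[[0,0,2.7,13,-37,0,-1],[0,0,2.7,26,-74,0,-1],[0,0,2.7,40,-110,0,-1],[0,0,2.7,54,-148,0,-1],[0,0,2.7,68,-185,0,-1]]]'

```text
time: 1.33
tool_pos: [395.1, -174.0, 239.7]
tcp_rot: [3.141, -0.001, -0.29]
contact_force: [0.3, 0.2, 0.6]
grip_width: 91.7
```

Call:
send_rows --targets '[[[0,0,0,13,-37,0,-1],[0,0,0,26,-74,0,-1],[0,0,0,40,-110,0,-1],[0,0,0,54,-148,0,-1],[0,0,0,68,-175,0,-1]]]'

```text
time: 1.75
tool_pos: [510.6, -24.6, 239.5]
tcp_rot: [-3.141, -0.0, -0.289]
contact_force: [0.6, -1.3, 0.2]
grip_width: 92.0
```

Call:
send_rows --targets '[[[0,0,0,0,0,0,-1],[0,0,0,0,0,0,-1]]]'

```text
time: 1.92
tool_pos: [510.0, -26.3, 238.9]
tcp_rot: [3.141, 0.001, -0.287]
contact_force: [0.1, -0.5, 0.5]
grip_width: 91.6
```

```bash
python3 - <<'E'
from h import *
go([516,-6,240],-.322)
m=camera_model('wrist'); im=save('wrist','w1.png')
for l,z in dict(bracket_top=117,heater_edge=100,bolt_axis=85,head=85).items():
    for r in place_of(l,'wrist')[:2]: print(l,round(r['conf'],2),np.round(r['location'],1),atz(m,r['location'],z).round(1))
E
```

```text
shift [ -0.  -21.2  -1.1] turn [0.02 0.03 2.  ] t 1.92 q [-0.2   0.31  1.54 -0.    1.29  1.66]
bracket_top 0.44 [227.1 293.6] [517.9 -13.5 117. ]
heater_edge 0.85 [194.9 286.1] [539.1 -13.4 100. ]
bolt_axis 0.67 [220.7 288.6] [516.8  -7.4  85. ]
head 0.57 [223.7 285. ] [515.3  -3.9  85. ]
```

View pics/w1.png

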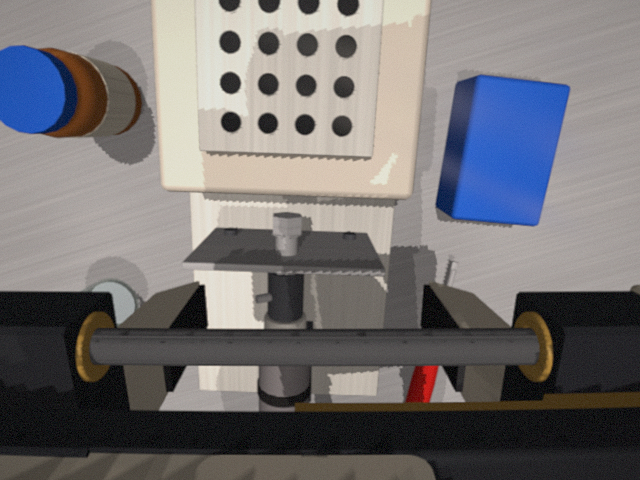

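Wrist view: the head is at (287, 222), the bracket's rear top edge runs from (184, 262) to (385, 271), and the heater's front edge from (162, 190) to (413, 198).

```bash
python3 - <<'E'
import cv2
im=cv2.imread('pics/w1.png'); cv2.imwrite('pics/w1z.png',cv2.resize(im[150:300,150:430],(784,420),interpolation=cv2.INTER_CUBIC))
E
```

```text
(no output)
```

View pics/w1z.png

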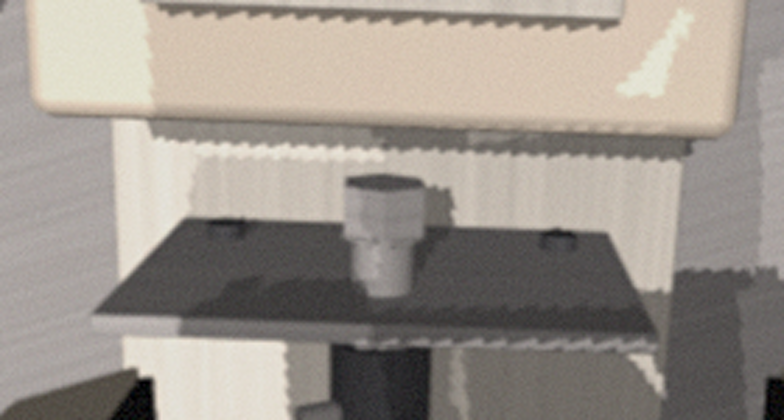

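```bash
python3 - <<'E'
from fit import *
m=camera_model('wrist')
P=[(0,75,117,183.9,262.9),(0,-75,117,384.6,268.6),(48,95,100,160.7,189.3),(48,-95,100,413.6,197.5)]
o3=[(m,t[:3],(t[4],t[3])) for t in P]
for o in (o3,o3[:2]):
    r=least_squares(lambda p:np.concatenate([proj(m,W(p,u))-np.array(q) for m,u,q in o]),[492,7,-.3],x_scale=[10,10,.1])
    print(r.x.round(3),np.degrees(r.x[2]).round(2),'head',W(r.x,(24,0,85)).round(1),'px',proj(m,W(r.x,(24,0,85))),r.fun.reshape(-1,2).round(1).tolist())
    print([proj(m,W(r.x,(x,0,96))).round(1) for x in (17,24,31)])
E
```

```text
[ 4.9231e+02 -8.6700e-01 -3.2500e-01] -18.64 head [515.1  -8.5  85. ] px [222.09477866 287.69699001] [[-2.1, -1.4], [-1.5, 1.9], [2.1, -1.4], [1.9, 0.9]]
[array([234.2, 286.7]), array([225.4, 286.8]), array([216.5, 286.9])]
[ 4.90931e+02 -2.13000e-01 -3.22000e-01] -18.48 head [513.7  -7.8  85. ] px [223.94348142 287.35663395] [[0.1, -1.5], [0.1, 1.5]]
[array([236.1, 286.4]), array([227.3, 286.5]), array([218.4, 286.6])]
```

```bash
python3 -c "
from h import *
go([515,-8.3,66],-.324)"
```

```text
shift [-1.000e-01 -2.120e+01  1.735e+02] turn [ 0.01 -0.01  1.84] t 2.17 q [-0.21  0.3   1.54 -0.    1.29  1.66]
```

Call:
send_rows --targets '[[[0,0,1.8,0,-21,25,-0.4],[0,0,1.8,0,-21,50,-0.4],[0,0,1.8,0,-21,75,-0.4],[0,0,1.8,0,-21,95,-0.4],[0,0,1.8,0,-21,95,-0.4]]]'

```text
time: 2.58
tool_pos: [512.8, -7.9, 140.9]
tcp_rot: [3.14, 0.007, -0.323]
contact_force: [-0.7, -0.7, -0.5]
grip_width: 65.6
```

```bash
python3 - <<'E'
from h import *
go([515,-8.3,66],-.324)
save('wrist','w2.png'); save('top','t2.png');print(get_obs()['tool_pos'],get_obs()['grip_width'])
E
```

```text
shift [ 2.7 -0.4 74.9] turn [0.08 0.41 0.05] t 2.58 q [-0.16  0.41  1.68 -0.    1.06  1.73]
[515.36324584  -8.16432011 144.66836769] 64.38801561363984
```

View pics/w2.png

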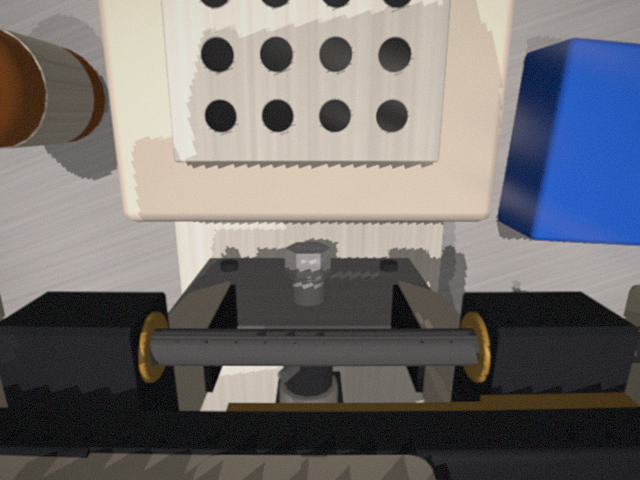

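The head at (308, 257) is centred between the fingers, and the gap is clear. Going down.

Call:
send_rows --targets '[[[0,0,0,0,0,15,-0.4],[0,0,0,0,0,30,-0.4],[0,0,0,0,0,45,-0.4],[0,0,0,0,0,50,-0.4],[0,0,0,0,0,50,-0.4]]]'

```text
time: 3.1
tool_pos: [515.7, -7.8, 94.8]
tcp_rot: [3.142, -0.0, -0.322]
contact_force: [-0.3, 0.5, 0.1]
grip_width: 64.5
```

```bash
python3 - <<'E'
from h import *
save('wrist','w3.png');o=get_obs();print(o['tool_pos'],o['contact_force']); go([515,-8.3,66],-.324)
E
```

```text
[516.18116726  -7.82965862  95.43820873] [-0.0425308   0.61563826 -0.07299454]
shift [-1.   0.8 29.4] turn [-0.01 -0.08  0.11] t 3.15 q [-0.16  0.47  1.73 -0.    0.94  1.73]
```

View pics/w3.png

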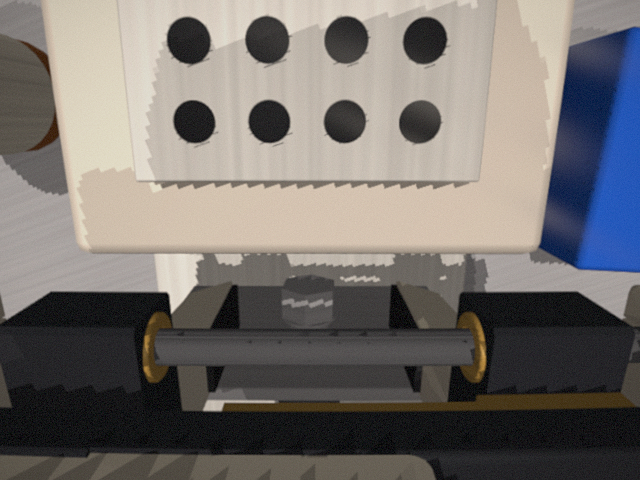

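The fingers straddle the head with no contact force. I'll go down the last 29 mm and then close.

Call:
send_rows --targets '[[[0,0,0,-1,0,12,-0.4],[0,0,0,-1,0,24,-0.4],[0,0,0,-1,0,29,-0.4],[0,0,0,-1,0,29,-0.4]]]'

```text
time: 3.48
tool_pos: [514.7, -7.3, 65.6]
tcp_rot: [3.142, 0.0, -0.322]
contact_force: [-0.6, -0.1, 0.3]
grip_width: 64.3
```

Call:
send_rows --targets '[[[0,0,0,0,0,0,1],[0,0,0,0,0,0,1],[0,0,0,0,0,0,1],[0,0,0,0,0,0,1],[0,0,0,0,0,0,1]]]'

```text
time: 3.9
tool_pos: [514.9, -7.2, 65.8]
tcp_rot: [-3.142, -0.001, -0.322]
contact_force: [-0.1, 0.1, 0.6]
grip_width: 35.2
```

Call:
send_rows --targets '[[[0,0,0,0,0,0,1],[0,0,0,0,0,0,1],[0,0,0,0,0,0,1],[0,0,0,0,0,0,1],[0,0,0,0,0,0,1]]]'

```text
time: 4.32
tool_pos: [515.5, -5.4, 65.9]
tcp_rot: [-3.139, -0.001, -0.322]
contact_force: [1.7, 9.5, 2.8]
grip_width: 23.3
```

```bash
python3 - <<'E'
from h import *
save('wrist','w4.png');o=get_obs();print(o['tool_pos'],o['contact_force'],o['moment'],o['grip_width'])
E
```

```text
[515.50236517  -5.44670511  65.86238818] [1.7097786  9.49981996 2.25046864] [ 1.5808319  -0.29054136  0.08825676] 23.629791223292642
```

View pics/w4.png

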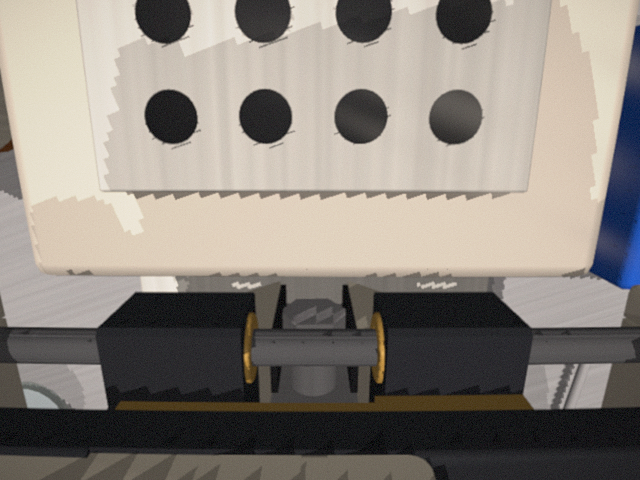

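Gripped at 23 mm. The head pulls the tool about 2 mm to its left, so I'll ease it that way and wait for the flats to settle.

Call:
send_rows --targets '[[[0,0,0,0,-1,0,1],[0,0,0,0,-2,0,1],[0,0,0,0,-2,0,1],[0,0,0,0,-2,0,1],[0,0,0,0,-2,0,1]]]'

```text
time: 4.78
tool_pos: [515.5, -5.3, 65.8]
tcp_rot: [-3.141, -0.001, -0.322]
contact_force: [-1.9, 2.5, 6.1]
grip_width: 23.3
```

Call:
send_rows --targets '[[[0,0,0,0,0,0,1],[0,0,0,0,0,0,1],[0,0,0,0,0,0,1],[0,0,0,0,0,0,1],[0,0,0,0,0,0,1]]]'

```text
time: 5.2
tool_pos: [515.5, -5.3, 65.8]
tcp_rot: [-3.141, -0.001, -0.322]
contact_force: [-0.1, 0.7, 5.8]
grip_width: 23.5
```

```bash
python3 - <<'E'
from h import *
for n in ('scene','top','wrist'):
    save(n,n[0]+'5.png'); m=camera_model(n)
    for l in ('head','spindle'):
      print(n,l,[(round(r['conf'],2),np.round(r['location'])) for r in place_of(l,n)[:2]])
o=get_obs();print(o['time'],o['tool_pos'],o['contact_force'],o['moment'],o['grip_width'])
im=cv2.imread('pics/t5.png'); a=cv2.resize(im[200:340,255:415],(400,350),interpolation=cv2.INTER_CUBIC)
im=cv2.imread('pics/s5.png'); b=cv2.resize(im[150:290,235:365],(380,350),interpolation=cv2.INTER_CUBIC)
cv2.imwrite('pics/st5.png',np.hstack([a,b]))
E
```

```text
scene head [(0.38, array([232., 296.]))]Traceback (most recent call last):
  File "<stdin>", line 5, in <module>
ValueError: it knows: beaker, bolt_axis, bracket_top, driver, head, heater_edge, reagent, spanner, tipbox, tuberack, unit, wash
```

```bash
cat > look.py <<'E'
from h import *
import sys
k=sys.argv[1]
for n in ('scene','top','wrist'): save(n,n[0]+k+'.png')
o=get_obs();print(o['time'],o['tool_pos'],o['contact_force'],o['moment'],o['grip_width'])
im=cv2.imread('pics/t%s.png'%k); a=cv2.resize(im[200:340,255:415],(400,350),interpolation=cv2.INTER_CUBIC)
im=cv2.imread('pics/s%s.png'%k); b=cv2.resize(im[150:290,235:365],(380,350),interpolation=cv2.INTER_CUBIC)
im=cv2.imread('pics/w%s.png'%k); c=cv2.resize(im[250:440,200:430],(480,396)); c=cv2.copyMakeBorder(c,0,0,0,300,0)[:240]
cv2.imwrite('pics/st%s.png'%k,np.vstack([np.hstack([a,b]),c]))
E
python3 look.py 6
```

```text
5.45 [515.51929312  -5.29107792  65.7641525 ] [-0.69234041  1.36119556  5.8051416 ] [0.40803681 0.0614129  0.1146605 ] 23.4834882982381
```

View pics/st6.png

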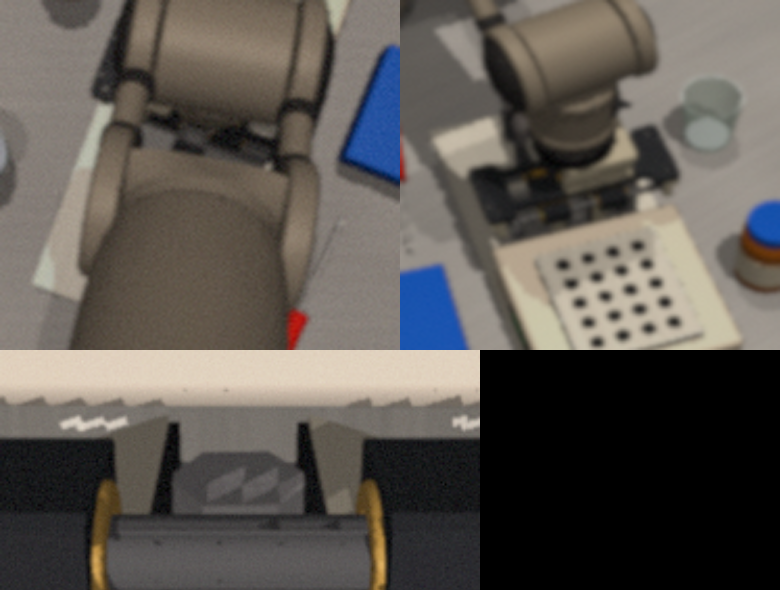

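The grip is on and the forces are low. The view of the pin is blocked, so I'll compare the head's orientation and the forces over time.

Call:
send_rows --targets '[[[0,0,0,0,0,0,1],[0,0,0,0,0,0,1],[0,0,0,0,0,0,1],[0,0,0,0,0,0,1],[0,0,0,0,0,0,1]]]'

```text
time: 5.87
tool_pos: [515.5, -5.3, 65.8]
tcp_rot: [-3.141, -0.001, -0.322]
contact_force: [0.5, 1.3, 5.7]
grip_width: 23.3
```

Call:
send_rows --targets '[[[0,0,0,0,0,0,1],[0,0,0,0,0,0,1],[0,0,0,0,0,0,1],[0,0,0,0,0,0,1],[0,0,0,0,0,0,1]]]'

```text
time: 6.28
tool_pos: [515.6, -5.3, 65.8]
tcp_rot: [-3.141, -0.001, -0.322]
contact_force: [-0.5, 1.0, 5.0]
grip_width: 23.3
```

```bash
python3 look.py 7; python3 - <<'E'
import cv2,numpy as np
t=[cv2.resize(cv2.imread(f'pics/w{k}.png')[270:400,240:390],None,fx=2.6,fy=4,interpolation=2) for k in (6,7)]
cv2.imwrite('pics/c67.png',np.hstack(t))
E
```

```text
6.4333 [515.54973703  -5.28631984  65.78266268] [0.46001929 2.11043385 4.76046115] [0.32640478 0.12956314 0.1357653 ] 23.239731261986673
```

View pics/c67.png

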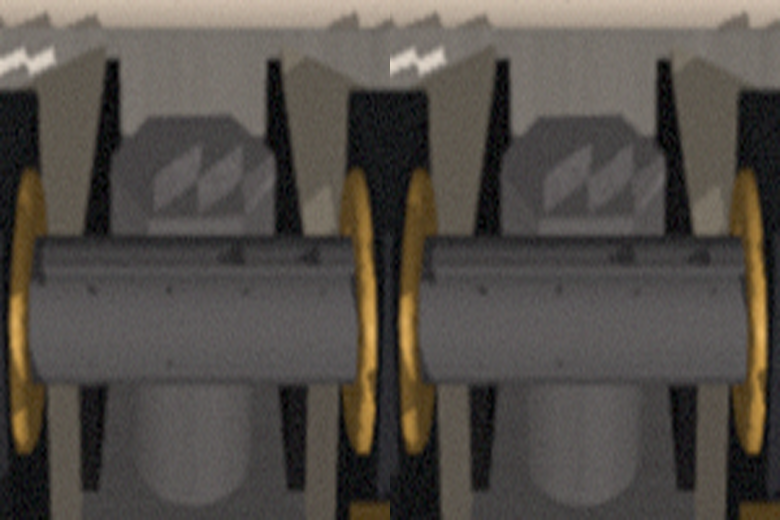

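The head looks the same 1 s later, so it's held. I'll wait for the nut to run up.

Call:
send_rows --targets '[[[0,0,0,0,0,0,1],[0,0,0,0,0,0,1],[0,0,0,0,0,0,1],[0,0,0,0,0,0,1],[0,0,0,0,0,0,1]]]'

```text
time: 6.85
tool_pos: [515.5, -5.3, 65.8]
tcp_rot: [-3.141, -0.001, -0.322]
contact_force: [-1.0, 2.1, 6.4]
grip_width: 23.4
```

Call:
send_rows --targets '[[[0,0,0,0,0,0,1],[0,0,0,0,0,0,1],[0,0,0,0,0,0,1],[0,0,0,0,0,0,1],[0,0,0,0,0,0,1]]]'

```text
time: 7.27
tool_pos: [515.5, -5.3, 65.8]
tcp_rot: [-3.141, -0.001, -0.322]
contact_force: [-0.6, 1.7, 5.6]
grip_width: 23.2
```

Call:
send_rows --targets '[[[0,0,0,0,0,0,1],[0,0,0,0,0,0,1],[0,0,0,0,0,0,1],[0,0,0,0,0,0,1],[0,0,0,0,0,0,1]]]'

```text
time: 7.68
tool_pos: [515.5, -5.3, 65.8]
tcp_rot: [-3.141, -0.001, -0.322]
contact_force: [-0.7, 0.9, 5.3]
grip_width: 23.6
```

Call:
send_rows --targets '[[[0,0,0,0,0,0,1],[0,0,0,0,0,0,1],[0,0,0,0,0,0,1],[0,0,0,0,0,0,1],[0,0,0,0,0,0,1]]]'

```text
time: 8.1
tool_pos: [515.5, -5.3, 65.8]
tcp_rot: [-3.141, -0.001, -0.322]
contact_force: [-1.3, 1.6, 5.1]
grip_width: 23.3
```

Call:
send_rows --targets '[[[0,0,0,0,0,0,1],[0,0,0,0,0,0,1],[0,0,0,0,0,0,1],[0,0,0,0,0,0,1],[0,0,0,0,0,0,1]]]'

```text
time: 8.52
tool_pos: [515.5, -5.3, 65.8]
tcp_rot: [-3.141, -0.001, -0.322]
contact_force: [-0.8, 1.4, 5.5]
grip_width: 23.3
```

Call:
send_rows --targets '[[[0,0,0,0,0,0,1],[0,0,0,0,0,0,1],[0,0,0,0,0,0,1],[0,0,0,0,0,0,1],[0,0,0,0,0,0,1]]]'

```text
time: 8.93
tool_pos: [515.6, -5.3, 65.8]
tcp_rot: [-3.141, -0.001, -0.322]
contact_force: [-0.2, 1.7, 6.1]
grip_width: 23.4
```

```bash
python3 look.py 8
```

```text
9.0833 [515.54929554  -5.27970897  65.78244363] [0.07426662 1.48981011 5.33961258] [0.4699744  0.07075591 0.07768827] 23.454625743395034
```

Call:
send_rows --targets '[[[0,0,0,0,0,0,1],[0,0,0,0,0,0,1],[0,0,0,0,0,0,1],[0,0,0,0,0,0,1],[0,0,0,0,0,0,1]]]'

```text
time: 9.5
tool_pos: [515.5, -5.3, 65.8]
tcp_rot: [-3.141, -0.001, -0.322]
contact_force: [0.1, 1.4, 5.7]
grip_width: 23.4
```

Call:
send_rows --targets '[[[0,0,0,0,0,0,1],[0,0,0,0,0,0,1],[0,0,0,0,0,0,1],[0,0,0,0,0,0,1],[0,0,0,0,0,0,1]]]'

```text
time: 9.92
tool_pos: [515.5, -5.3, 65.8]
tcp_rot: [-3.141, -0.001, -0.322]
contact_force: [-1.2, 1.5, 5.0]
grip_width: 23.2
```

Call:
send_rows --targets '[[[0,0,0,0,0,0,1],[0,0,0,0,0,0,1],[0,0,0,0,0,0,1],[0,0,0,0,0,0,1],[0,0,0,0,0,0,1]]]'

```text
time: 10.33
tool_pos: [515.6, -5.3, 65.8]
tcp_rot: [-3.141, -0.001, -0.322]
contact_force: [-1.9, 1.7, 5.1]
grip_width: 23.3
```

```bash
python3 look.py 9; python3 - <<'E'
import cv2,numpy as np
t=[cv2.resize(cv2.imread(f'pics/w{k}.png')[270:400,240:390],None,fx=1.7,fy=3,interpolation=2) for k in (7,8,9)]
cv2.imwrite('pics/c789.png',np.hstack(t))
E
```

```text
10.4833 [515.54220858  -5.2797673   65.76457875] [-0.8953851   1.90002786  5.17211998] [0.42961023 0.05430553 0.10581876] 23.41165278020725
```

View pics/c789.png

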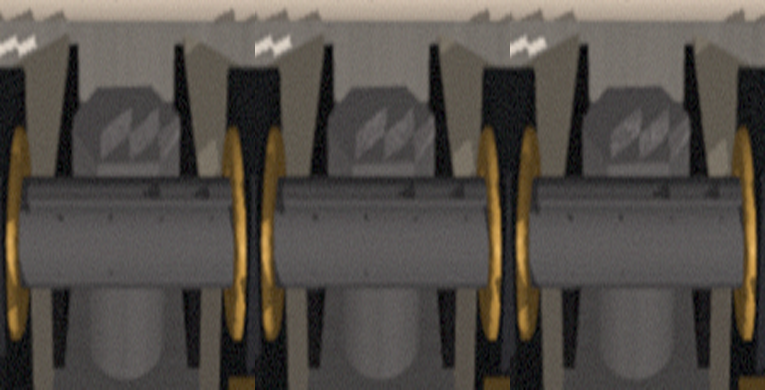

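Call:
send_rows --targets '[[[0,0,0,0,0,0,1],[0,0,0,0,0,0,1],[0,0,0,0,0,0,1],[0,0,0,0,0,0,1],[0,0,0,0,0,0,1]]]'

```text
time: 10.9
tool_pos: [515.5, -5.3, 65.8]
tcp_rot: [-3.141, -0.001, -0.322]
contact_force: [-0.7, 2.2, 4.9]
grip_width: 23.4
```

Call:
send_rows --targets '[[[0,0,0,0,0,0,1],[0,0,0,0,0,0,1],[0,0,0,0,0,0,1],[0,0,0,0,0,0,1],[0,0,0,0,0,0,1]]]'

```text
time: 11.32
tool_pos: [515.5, -5.3, 65.8]
tcp_rot: [-3.141, -0.001, -0.322]
contact_force: [-0.2, 1.6, 5.6]
grip_width: 23.3
```

Call:
send_rows --targets '[[[0,0,0,0,0,0,1],[0,0,0,0,0,0,1],[0,0,0,0,0,0,1],[0,0,0,0,0,0,1],[0,0,0,0,0,0,1]]]'

```text
time: 11.73
tool_pos: [515.5, -5.3, 65.8]
tcp_rot: [-3.141, -0.001, -0.322]
contact_force: [-0.8, 1.1, 6.1]
grip_width: 23.5
```

Call:
send_rows --targets '[[[0,0,0,0,0,0,1],[0,0,0,0,0,0,1],[0,0,0,0,0,0,1],[0,0,0,0,0,0,1],[0,0,0,0,0,0,1]]]'

```text
time: 12.15
tool_pos: [515.5, -5.3, 65.8]
tcp_rot: [-3.141, -0.001, -0.322]
contact_force: [-0.8, 1.4, 5.9]
grip_width: 23.4
```

Call:
send_rows --targets '[[[0,0,0,0,0,0,1],[0,0,0,0,0,0,1],[0,0,0,0,0,0,1],[0,0,0,0,0,0,1],[0,0,0,0,0,0,1]]]'

```text
time: 12.57
tool_pos: [515.6, -5.3, 65.8]
tcp_rot: [-3.141, -0.001, -0.322]
contact_force: [0.0, 1.4, 5.3]
grip_width: 23.1
```

Call:
send_rows --targets '[[[0,0,0,0,0,0,1],[0,0,0,0,0,0,1],[0,0,0,0,0,0,1],[0,0,0,0,0,0,1],[0,0,0,0,0,0,1]]]'

```text
time: 12.98
tool_pos: [515.5, -5.3, 65.8]
tcp_rot: [-3.141, -0.001, -0.322]
contact_force: [0.6, 2.1, 5.3]
grip_width: 23.2
```

Call:
send_rows --targets '[[[0,0,0,0,0,0,1],[0,0,0,0,0,0,1],[0,0,0,0,0,0,1],[0,0,0,0,0,0,1],[0,0,0,0,0,0,1]]]'

```text
time: 13.4
tool_pos: [515.5, -5.3, 65.7]
tcp_rot: [-3.141, -0.001, -0.322]
contact_force: [-0.7, 1.7, 5.3]
grip_width: 23.3
```

Call:
send_rows --targets '[[[0,0,0,0,0,0,1],[0,0,0,0,0,0,1],[0,0,0,0,0,0,1],[0,0,0,0,0,0,1],[0,0,0,0,0,0,1]]]'

```text
time: 13.82
tool_pos: [515.5, -5.3, 65.8]
tcp_rot: [-3.141, -0.001, -0.322]
contact_force: [0.1, 2.0, 5.3]
grip_width: 23.5
```

```bash
python3 look.py 10; python3 - <<'E'
import cv2,numpy as np
t=[cv2.resize(cv2.imread(f'pics/w{k}.png')[270:400,240:390],None,fx=2.6,fy=4,interpolation=2) for k in (6,10)]
cv2.imwrite('pics/c610.png',np.hstack(t))
a=[cv2.imread(f'pics/{c}{k}.png').astype(float) for c in 'ts' for k in (6,10)]
for i in (0,2): d=cv2.GaussianBlur(abs(a[i]-a[i+1]).max(2),(5,5),0); print(d.max(),np.argwhere(d>25)[:5])
E
```

```text
13.9667 [515.55154825  -5.26967354  65.774539  ] [-1.10561443  2.28790059  5.18070654] [0.42127797 0.06778769 0.13506422] 23.170964879367563
14.08203125 []
4.734375 []
```

View pics/c610.png

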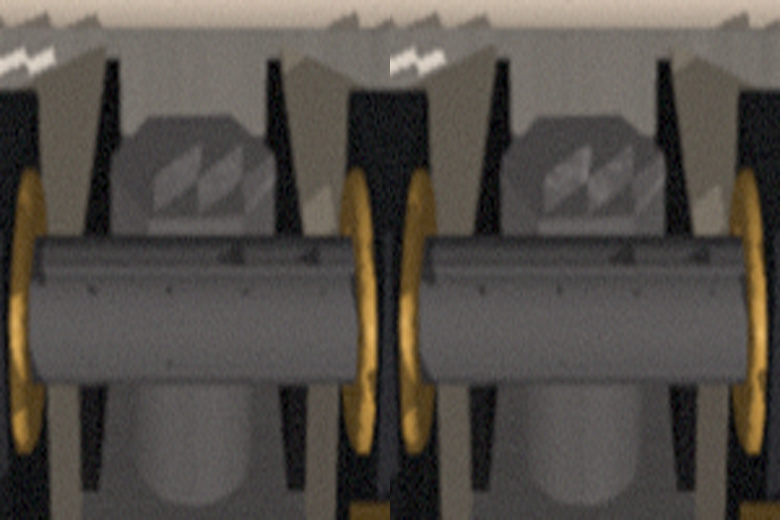

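View pics/w10.png

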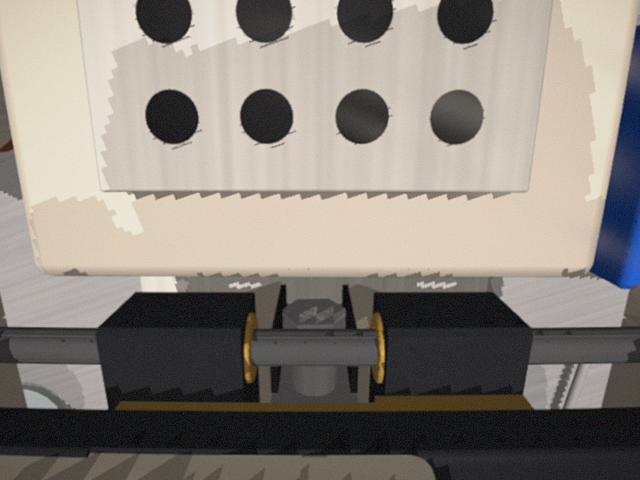

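```bash
python3 - <<'E'
import cv2,numpy as np
a={k:cv2.GaussianBlur(cv2.imread(f'pics/t{k}.png').astype(np.float32),(5,5),0) for k in (6,7,8,9,10)}
for i,j in ((6,7),(7,8),(8,9),(9,10),(6,10)):
    d=abs(a[i]-a[j]).max(2); p=np.unravel_index(d.argmax(),d.shape); print(i,j,d.max(),p,(d>7).sum(), np.argwhere(d>7).mean(0))
c=[cv2.resize(a_[235:285,285:365].astype(np.uint8),None,fx=4.8,fy=4.8,interpolation=2) for a_ in (a[6],a[8])]
t=[cv2.resize(cv2.imread(f'pics/t{k}.png')[235:285,285:365],(384,240),interpolation=2) for k in (6,7,8,10)]
cv2.imwrite('pics/pin.png',cv2.convertScaleAbs(np.vstack([np.hstack(t[:2]),np.hstack(t[2:])]),alpha=1.6))
E
```

```text
6 7 7.8554688 (np.int64(254), np.int64(331)) 8 [190.875 432.875]
7 8 8.828125 (np.int64(86), np.int64(225)) 8 [104.875 328.375]
8 9 9.753906 (np.int64(225), np.int64(590)) 11 [184.36363636 473.36363636]
9 10 7.40625 (np.int64(173), np.int64(560)) 7 [104.28571429 282.        ]
6 10 10.152344 (np.int64(255), np.int64(331)) 12 [250.25       382.33333333]
```

View pics/pin.png

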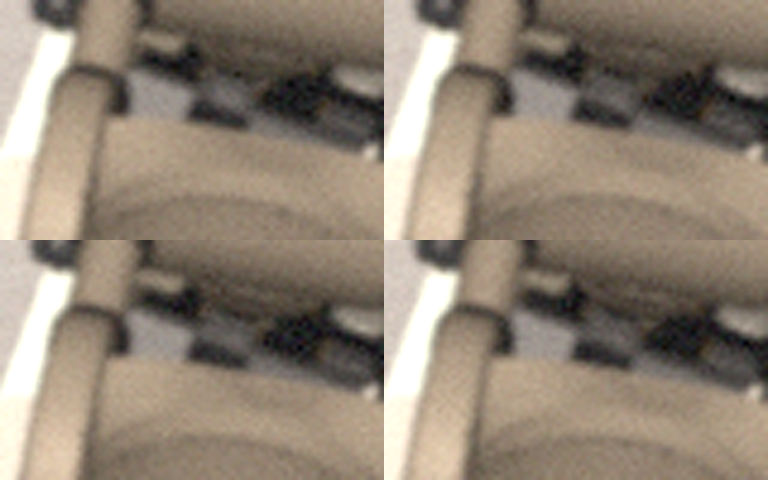

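```bash
python3 - <<'E'
from h import *
def f(im): return im[251:260,327:336].astype(float).mean(2)
L={k:f(cv2.imread(f'pics/t{k}.png')) for k in (6,7,8,9,10)}
acc=[];M=[]
for i in range(12):
    im=capture('top'); acc.append(f(im)); M.append(np.r_[get_obs()['moment'],get_obs()['contact_force']])
n=np.mean(acc,0)
for k in L: print(k,abs(L[k]-n).mean().round(2),L[k][2:7,2:7].mean().round(2))
print([a[2:7,2:7].mean().round(1) for a in acc], get_obs()['time'],np.mean(M,0).round(2))
E
```

```text
6 3.8 59.65
7 2.77 53.09
8 2.39 53.57
9 2.23 53.55
10 2.24 52.23
[np.float64(54.2), np.float64(53.6), np.float64(52.9), np.float64(53.2), np.float64(53.4), np.float64(53.5), np.float64(53.3), np.float64(52.8), np.float64(53.9), np.float64(53.3), np.float64(54.3), np.float64(52.8)] 14.5667 [ 0.42  0.06  0.1  -0.61  1.18  5.38]
```

```bash
python3 - <<'E'
from h import *
b=[]
for i in range(140):
    im=capture('top'); b.append(im[253:258,329:334].astype(float).mean())
print(np.array(b).reshape(14,10).mean(1).round(1)); o=get_obs(); print(o['time'],o['tool_pos'],o['contact_force'],o['grip_width'])
w=save('wrist','w11.png'); a=cv2.imread('pics/w10.png')[:,:,::-1]
d=cv2.GaussianBlur(abs(w.astype(np.float32)-a).max(2),(5,5),0); print(d[295:330,275:355].max(),d.max())
E
```

```text
[53.3 53.4 53.1 53.3 53.5 53.1 53.6 53.3 53.3 53.3 53.2 53.3 53.5 53.4]
21.5667 [515.52531991  -5.27139514  65.78693247] [-0.02457108  1.55129823  5.89271275] 23.068043862301433
15.109375 16.203125
```

```bash
python3 -c "
from h import *
print(close_job())"
```

```text
the job is handed in; nothing more can be done
None
```

I gripped the hidden bolt head and held it for about 17 s, well past the 7 s a full run-up should take. I then handed the job in at about 21.6 s, still gripping. The runner's stall and the nut's tightness are inferred, because the joint values can't be read and no verdict was given.

**What I did:** I located the unit in the top, scene and wrist pictures: head near (515, -8, 85) mm, yaw about -18.6°. I lowered the partly open fingers straight into the gap without contact and closed on the head. I then shifted the tool about 2 mm sideways to take off a 9.5 N side load.

**Last checks:**
- **Grip:** The TCP stayed steady at (515.5, -5.3, 65.8) mm, the opening at about 23.3 mm and the outside force at about 6 N. The head looked the same in wrist pictures from 5.4 to 21.6 s.
- **Stall:** The top camera saw only a sliver of the socket past the arm. That patch changed between about 5.4 and 6.4 s. It matched the later readings in the few pictures up to 14 s, and was constant under continuous watching from 14 to 21.6 s. This fits a stalled runner.
- **Bystanders:** The path stayed clear of them, and the contact forces rose only at the grip. I did not measure their positions again afterwards.

**Disagreements:**
- The opening read 23.3 mm rather than the 22 mm across flats, and the wrist view suggests the head may not sit fully flat against the pads. It did not slip visibly.
- The wrist moment was too noisy to show the drag changing to stall torque.

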